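Pick the widest spreading blade from its lidded case

TASK

The order in the red picking bin still lacks the widest spreading blade. Lift the lid of the grey steel blade case by its front tab until it rests back on its stop, without letting it slam, then draw the widest blade up out of its slot, leaving the other three in theirs. Lower it into the bin beside the tub, do not drop it in or leave it on top of the tub; the case stays open and the bin stays where it is.

Things in the scene. Friction and masses are not known exactly. Their poses are not given: they have to be found in the camera images.
- case: grey sheet-steel case, fixed, 158 (x) x 222 (y) x 90 mm to the rim, walls 4 mm; shut lid's top at 116 mm. Origin: centre of the underside; -x is the front (tab side), +x the hinge side. In it a wooden rack, top 44 mm above the table, has four slits 3.6 mm wide, 30 mm deep, running front to back (x) at y = -66, -22, 22 and 66 mm; each holds one blade on edge.
- lid (a joint): angle of the case's lid, rad: 0 shut, 1.92 (110 degrees) leaning back on its stop. Positive opens (front edge goes up and away). It falls shut if let go before upright and falls onto the stop beyond upright. The hinge line runs along the case's y axis. The lid is a 26 mm deep tray of about 0.4 kg.
- lid_hinge (a point): point on the lid's hinge line, midway along the rear rim of the case, at case x = +83 mm, z = 90 mm
- lid_tab (a point): centre of the black plastic lift tab sticking out forward from the middle of the lid's front edge: 36 mm long (forward), 22 mm wide (y), 9 mm thick. With the lid shut it lies at case x = -97 mm, z = 103 mm: 180 mm in front of and 13 mm above the hinge line. Its axes turn with the lid.
- blade_120: the widest spreading blade: steel sheet 120 mm wide, 2 mm thick, with a black plastic back (10 mm thick, 17 mm high, full width) on its upper edge; 88 mm tall in all, 0.11 kg. Origin: middle of the lower edge; x along the width, y thickness, z up. Starts on edge in one of the slits, origin 14 mm above the table, the back's top at 102 mm (12 mm above the case's rim).
- blade_120_mid (a point): centre of the widest blade, 44 mm above its lower edge
- blade_100: spreading blade like the widest one but 100 mm wide, in another slit; origin: middle of its lower edge
- blade_80: spreading blade, 80 mm wide, in another slit; origin: middle of its lower edge
- blade_60: spreading blade, 60 mm wide, in another slit; origin: middle of its lower edge
- bin: red moulded open picking bin, loose, 307 (x) x 214 (y) x 145 mm high at its +x end (side walls 134, -x end 119 mm; walls and floor 3 mm, inside about 295 x 196 mm); origin: centre of the underside, x along its length
- tub: round dark-lidded tub of filler, 101 mm diameter, 73 mm tall, 0.5 kg, standing in the +x half of the bin; origin: centre of its underside
Mind the look-alikes: they are no part of the job. Leave any blue or orange look-alike of the tub alone.

How it is judged:
By the outcome, as a careful person would: the job done as asked, in the order asked, and still so for the second after the job is handed in, with the robot touching nothing.
It also fails if it takes over 58 s, if anything falls off the work surface, if the arm or the gripper's body presses on something with over 40 N, if the wrist force passes 120 N, or if a joint passes its speed limit or range.

ROBOT

A 7-joint arm with a two-finger parallel gripper is mounted at the origin on the work surface; the furniture and walls round the work are solid. World frame = base frame: x ahead of the robot, y to its left, z up, the work surface at z = 0. Lengths are in m, angles in degrees, forces in N, time in s.
With the tool pointing down it reaches from about 0.425 to 0.875 m from the base axis. Payload 4.7 kg.
Tool frame: the origin (TCP) lies at the centre of the arm's flange, where the gripper is bolted on; the fingertips stand 182 mm ahead of it and the grasp point (between the pads) lies 164 mm ahead of it (env.grip_depth is the distance from the TCP to the grasp point, in m); z points along the fingers, y is the line along which they close (so a half turn about z gives the same grasp; the last joint's range is limited). The gripper opens to 87 mm and grips with 3 to 60 N. Pads are 19 mm wide; open, the fingers measure 117 mm over their backs; the gripper's body (75 mm by 190 mm) begins 51 mm behind the grasp point.
Start: joints at [40.8, 18.392, -4.016, 83.108, 1.295, 78.541, -3.26], TCP at [0.498, -0.418, 0.405] pointing down, gripper open.
Joint ranges: [-163.93, 163.93], [-17.29, 119.83], [-79.2, 71.16], [3.27, 140.29], [-89.18, 269.18], [5.43, 117.66], [-154.24, 154.24]. Speed limits (degrees/s): [147.25, 147.25, 180, 180, 180, 180, 180].

INTERFACE

Orientations are given as [roll, pitch, yaw] about the fixed x, y, z axes, in that order (R = Rz(yaw) Ry(pitch) Rx(roll)).
In Python, from cell import env gives the robot as it stands. The module is installed in compiled form; this text tells all that it offers.
- The arm moves only by the tool send_rows, never from a script. Its arguments are lists of equal length, an entry for each row: "xyz": the shift along the tool's x, y, z in m, a list of three; "rotation": the turn, a rotation vector about the tool's x, y, z in rad, a list of three; "jaw": the opening, from 0 (shut) to 1 (fully open). A call has 1 to 20 rows; each row shifts and turns the commanded pose from where the row before left it, along the tool's axes as they then stand; what a row does not reach is not made up. A row lasts 1/10 s, in which the tool goes at most 50 mm and 8.59 degrees, less where a joint would pass 70% of its speed; a pose out of reach is approached as far as the arm can. A call is refused whole if a number of a shift passes 0.05 or a number of a turn 0.15, either way. A call with a gripper value outside its range is refused whole. The fingers move at their own pace and stop on an object; "newtons" is the grip in N (left out, the last holds). Time passes only in rows, so rows that do not move let the fingers close. It gives the time, the measured TCP pose, the force, the opening and the grip force at its end, in the units of the state.
- env.get_obs(): the state, without advancing time (a new reading comes with each control period).
- env.read_camera(name): name is "side" or "top"; returns a dict with "image" (480x640x3 uint8, blue, green, red), "fx", "fy", "cx", "cy" (pixels), "distortion" ([k1, k2, p1, p2, k3] as OpenCV has them; the pictures are not rectified), "R" (3x3) and "t" (3): a world point X has camera coordinates R X + t. Camera axes: x right, y down, z forward; pixel columns grow to the right and rows downward; lengths in m; the calibration is good to about 2 mm. A picture is of the moment at which its call begins. There is no depth.
- env.sign_off(): hands the job in; it is judged then, once.
The state is a dict: "time_s": time; "qpos": joint angles; "joint_velocities": joint speeds; "effort": joint torques, N m; "tool_pos": TCP position; "tool_rot": TCP orientation; "force": force on the tool from outside, world axes, zero at the start; "wrist_torque": the same for the moment, N m; "grip_width": finger opening in m; "grasp_force": force on a finger pad.
Only numpy, scipy, OpenCV 4.12 (cv2) and the standard library are available. Lean on these libraries where they do the work, as an engineer would, in place of code of your own. Each camera call takes 0.05 s, during which the arm holds its last target. There are 200 camera calls.

## Working session

There is one attempt and no reset: what is moved stays moved. The work goes in short steps, Python scripts to look and compute and a tool call to move; the robot and the scene stay as the last step left them, time stands still between calls to the robot, and variables do not carry over. Pictures are saved under pics/ and viewed, at most 10 in all, crops included, and the job is handed in when it is done.

Besides the shell and the picture viewer there is one more tool, called after "Request:" as name(argument=value, ...), one argument or row to a line, values as JSON. send_rows: Moves the arm, as the interface text tells. Its arguments: {"type":"object","properties":{"xyz":{"type":"array"},"rotation":{"type":"array"},"jaw":{"type":"array"},"newtons":{"type":"number"}},"required":["xyz","rotation","jaw"]}

```bash
mkdir -p pics; python3 - <<'E'
from cell import env
import cv2,pickle
o=env.get_obs(); print(o)
for n in("top","side"):
    c=env.read_camera(n); cv2.imwrite(f"pics/{n}0.png",c["image"]); pickle.dump(c,open(n+".pkl","wb"))
    print(n,c["fx"],c["cx"],c["cy"],c["distortion"],c["R"],c["t"])
E
```

```text
{'time_s': 0.0, 'qpos': array([40.80079363, 18.43987631, -4.01693484, 83.17523141,  1.29463608,
       78.53972816, -3.2609065 ]), 'joint_velocities': array([-0.02334488,  0.00492865,  0.06227573, -0.04901173, -0.05233108,
        0.01917281, -0.03440643]), 'effort': array([ 3.63304378e-05, -4.91294038e+01, -4.03931681e-01, -3.12533963e+01,
       -6.38404372e-02,  4.39414184e-02,  1.87398250e-04]), 'tool_pos': array([ 0.49781377, -0.41763356,  0.40364922]), 'tool_rot': array([-1.79890393e+02,  4.91070544e-03,  5.00093206e+01]), 'force': array([ 0.48738531, -0.26318935, -0.90205979]), 'wrist_torque': array([0.04047301, 0.05040494, 0.02528451]), 'grasp_force': 0.0, 'grip_width': 0.08755720399660519}
top 587.7654392302273 321.3178151648369 228.2415810727266 [0.02223295 0.         0.         0.         0.        ] [[ 0.18603447 -0.98246587 -0.01232807]
 [-0.7684319  -0.13766423 -0.62494877]
 [ 0.61229371  0.1257353  -0.78056841]] [-0.16244954  0.45112048  1.44491754]
side 489.59697390973145 315.9098547794394 233.31880590223702 [-0.08142942  0.          0.          0.          0.        ] [[-0.9994551   0.02925269 -0.01528999]
 [ 0.02928951  0.57239508 -0.81945469]
 [-0.01521934 -0.81945601 -0.57293998]] [0.52132982 0.09962583 1.23827219]
```

View pics/top0.png

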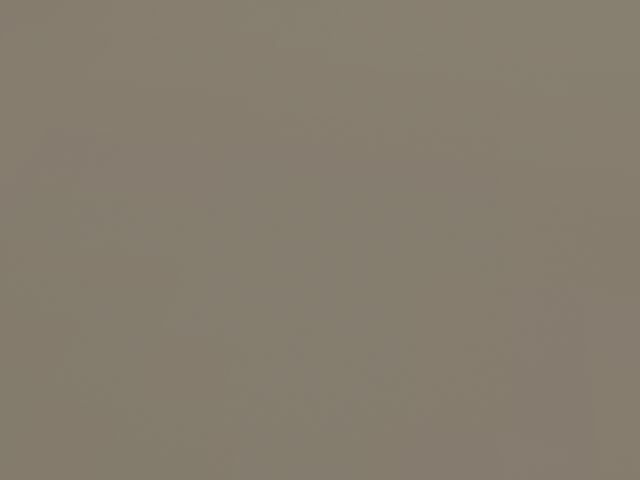

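View pics/side0.png

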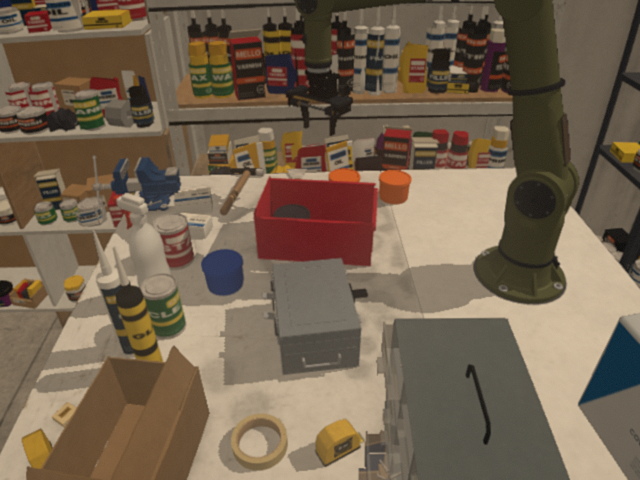

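The side view shows the case at about (315,310) with its tab pointing right at (358,293), and the red bin behind it at about (317,220). The top picture is blank, so I'll retake it and enlarge the side view.

```bash
python3 - <<'E'
from cell import env
import cv2,pickle
c=env.read_camera("top"); print(c["image"].std()); cv2.imwrite("pics/top1.png",c["image"])
s=cv2.imread("pics/side0.png")[170:380,240:400]
cv2.imwrite("pics/crop0.png",cv2.resize(s[:150],None,fx=4,fy=4,interpolation=cv2.INTER_CUBIC))
s=cv2.imread("pics/side0.png")[250:380,250:390]
cv2.imwrite("pics/crop1.png",cv2.resize(s,None,fx=4.5,fy=4.5,interpolation=cv2.INTER_CUBIC))
E
```

```text
9.33560538109133
```

View pics/crop0.png

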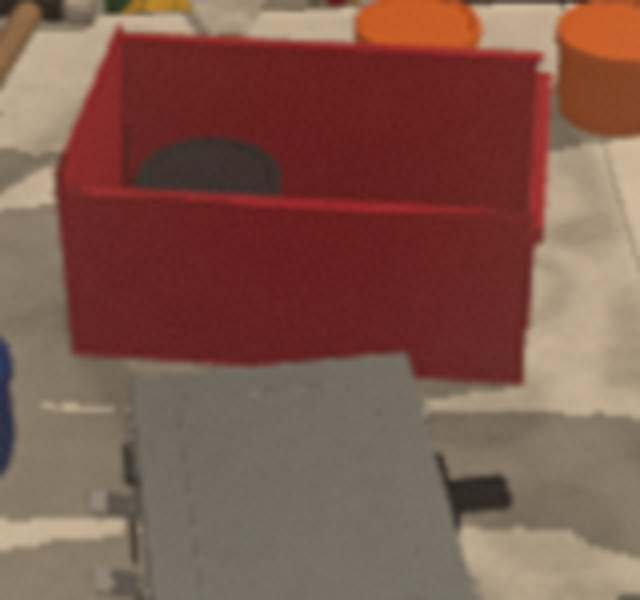

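View pics/crop1.png

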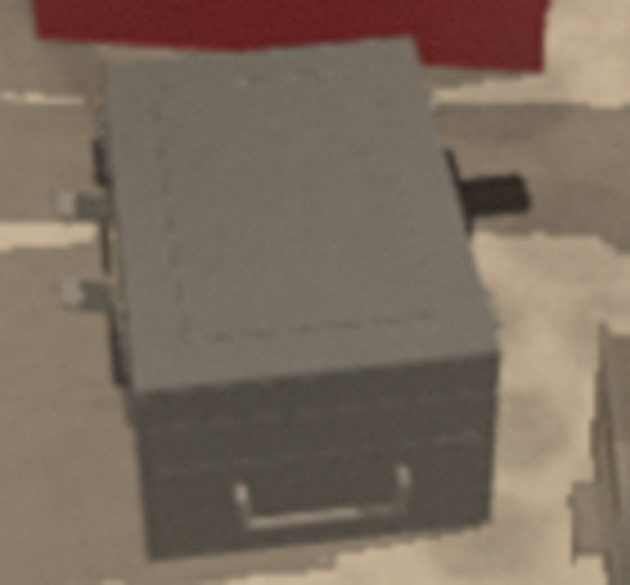

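The crops show the lid's top corners at crop1 (108,65), (413,37), (497,350) and (138,392), with the tab end at (528,192). The bin rim corners are at crop0 (120,35), (68,188), (530,212) and (540,57), and the tub lid is near (208,182).

```bash
cat > h.py <<'E'
import numpy as np,cv2,pickle
from scipy.optimize import least_squares
from scipy.spatial.transform import Rotation as Ro
def K(c): return np.array([[c["fx"],0,c["cx"]],[0,c["fy"],c["cy"]],[0,0,1]])
def proj(c,X):
    return cv2.projectPoints(np.float64(X).reshape(-1,1,3),cv2.Rodrigues(c["R"])[0],c["t"],K(c),np.float64(c["distortion"]))[0][:,0]
def pose(p,L):
    a=np.radians(p[2]);L=np.float64(L);r=L.copy()
    r[:,0]=p[0]+L[:,0]*np.cos(a)-L[:,1]*np.sin(a);r[:,1]=p[1]+L[:,0]*np.sin(a)+L[:,1]*np.cos(a);return r
def fit(obs,p0):  # obs: list of (cam, local pts, pixels)
    f=lambda p:np.concatenate([(proj(c,pose(p,L))-px).ravel() for c,L,px in obs])
    s=least_squares(f,p0,loss="soft_l1");return s.x,f(s.x).reshape(-1,2)
def ray(c,px,z):
    u=cv2.undistortPoints(np.float64(px).reshape(1,1,2),K(c),np.float64(c["distortion"]))[0,0]
    C=-c["R"].T@c["t"];d=c["R"].T@np.array([u[0],u[1],1]);return C+d*(z-C[2])/d[2]
E
python3 - <<'E'
from h import *
np.set_printoptions(precision=4,suppress=True)
c=pickle.load(open("side.pkl","rb"));t=pickle.load(open("top.pkl","rb"))
print("cams",-c["R"].T@c["t"],-t["R"].T@t["t"])
f=lambda a,o,s:(np.array(a)+.5)/s-.5+np.array(o)
px=f([(108,65),(413,37),(497,350),(138,392),(490,522),(150,560),(528,192)],(250,250),4.5)
L=[(.079,-.111,.116),(-.079,-.111,.116),(-.079,.111,.116),(.079,.111,.116),(-.079,.111,0),(.079,.111,0),(-.115,0,.103)]
p,r=fit([(c,L,px)],[.55,0,0]);print("case",p);print(r)
bp=f([(120,35),(68,188),(530,212),(540,57)],(240,170),4)
L=[(.1535,-.107,.145),(.1535,.107,.145),(-.1535,.107,.119),(-.1535,-.107,.119)]
p,r=fit([(c,L,bp)],[.55,-.3,0]);print("bin",p);print(r)
for z,q in((.145,bp[0]),(.145,bp[1]),(.134,bp[1]),(.119,bp[2]),(.134,bp[2]),(.134,bp[3])):print(z,ray(c,q,z))
print("tub",ray(c,f((208,182),(240,170),4),.073))
im=cv2.imread("pics/top1.png");print(cv2.Laplacian(im,cv2.CV_64F).std(), im.mean((0,1)))
E
```

```text
cams [0.537  0.9424 0.7991] [-0.5078 -0.2792  1.4078]
case [0.5305 0.1805 5.6989]
[[-1.34   -0.7617]
 [ 0.2985 -0.9033]
 [ 1.4168 -0.2202]
 [-1.2967 -0.8104]
 [ 0.6749  1.2916]
 [-0.4803  1.5457]
 [ 0.3614 -0.2972]]
bin [ 0.5046 -0.1712 -3.5668]
[[-3.2891 -3.341 ]
 [-0.3951 -0.3706]
 [ 8.4644  3.0892]
 [ 0.2372 -0.4664]]
0.145 [ 0.6409 -0.2672  0.145 ]
0.145 [ 0.6634 -0.0722  0.145 ]
0.134 [ 0.6655 -0.0893  0.134 ]
0.119 [ 0.3773 -0.0697  0.119 ]
0.134 [ 0.3808 -0.0473  0.134 ]
0.134 [ 0.35   -0.2392  0.134 ]
tub [ 0.5816 -0.1863  0.073 ]
2.129696347748782 [110.8929 124.7165 133.4114]
```

Request:
send_rows(
  xyz=[
    [0,0,0],
    [0,0,0],
    [0,0,0],
    [0,0,0],
    [0,0,0],
    [0,0,0],
    [-0.001,-0.045,0],
    [-0.001,-0.049,0],
    [-0.001,-0.049,0],
    [-0.001,-0.049,0],
    [-0.001,-0.049,0],
    [-0.001,-0.049,0],
    [-0.001,-0.049,0],
    [-0.001,-0.049,0],
    [-0.001,-0.049,0],
    [0,-0.049,0],
    [0,-0.049,0],
    [0,-0.049,0],
    [0,-0.025,0],
    [0,0,0],
  ],
  rotation=[
    [0,0,0.129],
    [0,0,0.129],
    [0,0,0.129],
    [0,0,0.129],
    [0,0,0.129],
    [0,0,0.128],
    [0,0,0],
    [0,0,0],
    [0,0,0],
    [0,0,0],
    [0,0,0],
    [0,0,0],
    [0,0,0],
    [0,0,0],
    [0,0,0],
    [0,0,0],
    [0,0,0],
    [0,0,0],
    [0,0,0],
    [0,0,0],
  ],
  jaw=[0.6,0.6,0.6,0.6,0.6,0.6,0.6,0.6,0.6,0.6,0.6,0.6,0.6,0.6,0.6,0.6,0.6,0.6,0.6,0.6],
  newtons=15,
)

```text
time_s: 2.15
tool_pos: [0.4269, 0.1916, 0.4048]
tool_rot: [-179.9, -0.0, 6.2]
force: [-0.7, 0.4, 0.1]
grip_width: 0.0521
grasp_force: 0.0
```

Request:
send_rows(
  xyz=[
    [0.001,0.021,0.03],
    [0,0,0.04],
    [0,0,0.035],
    [0,0,0.02],
    [0,0,0.007],
    [0,0,0],
  ],
  rotation=[
    [0,0,0.009],
    [0,0,0],
    [0,0,0],
    [0,0,0],
    [0,0,0],
    [0,0,0],
  ],
  jaw=[0.6,0.6,0.6,0.6,0.6,0.6],
)

```text
time_s: 2.75
tool_pos: [0.4313, 0.1656, 0.2721]
tool_rot: [180.0, 0.1, 5.1]
force: [-0.5, -0.2, 0.1]
grip_width: 0.0523
grasp_force: 0.0
```

```bash
python3 - <<'E'
from cell import env
import cv2
c=env.read_camera("top");s=env.read_camera("side")["image"]
print(c["image"].std(),cv2.Laplacian(c["image"],cv2.CV_64F).std(),env.get_obs()["force"])
a=cv2.resize(s[230:340,260:400],None,fx=5,fy=5,interpolation=cv2.INTER_CUBIC)
cv2.imwrite("pics/c2.png",a)
E
```

```text
9.335225119262063 2.133496084323251 [-0.41727483  0.22915898 -0.0082272 ]
```

View pics/c2.png

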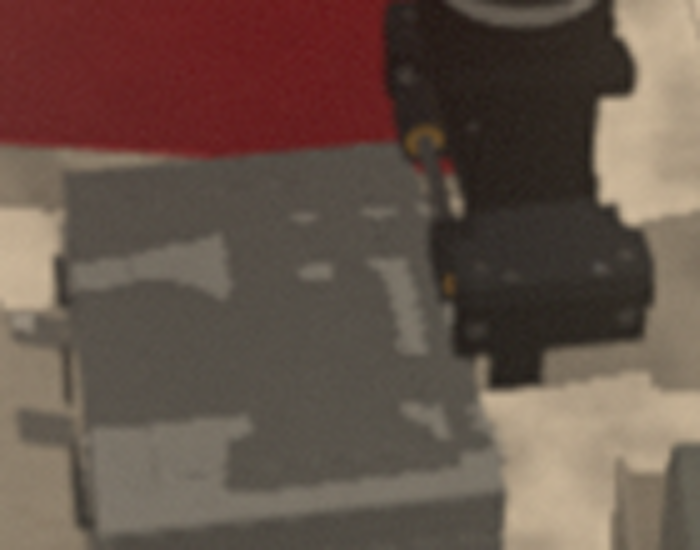

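The view shows the finger tip at (515,382) in the crop, just in front of the lid's front edge and clear of it. I'll correct y and close on the tab.

Request:
send_rows(
  xyz=[
    [-0.001,-0.005,0],
    [0,0,0],
    [0,0,0],
    [0,0,0],
    [0,0,0],
    [0,0,0],
    [0,0,0],
  ],
  rotation=[
    [0,0,-0.01],
    [0,0,0],
    [0,0,0],
    [0,0,0],
    [0,0,0],
    [0,0,0],
    [0,0,0],
  ],
  jaw=[0.6,0.2,0.15,0.15,0.15,0.15,0.15],
  newtons=15,
)

```text
time_s: 3.55
tool_pos: [0.4304, 0.169, 0.2728]
tool_rot: [179.7, 0.0, 5.7]
force: [0.3, -6.9, 2.8]
grip_width: 0.0221
grasp_force: 15.0
```

```bash
python3 - <<'E'
import numpy as np
r=np.hypot(.184,.013);a0=np.degrees(np.arctan2(.013,.184))
phi=np.r_[0,2,np.arange(6,103,4),104,106,108,109,110,111]
a=np.radians(a0+phi);x=-r*np.cos(a);z=r*np.sin(a)
for p,dx,dz,X,Z in zip(phi[1:],np.diff(x),np.diff(z),x[1:]-x[0],z[1:]-z[0]):print(p,"[%.4f,0,%.4f]"%(dx,-dz),"%.4f %.4f"%(.4304+X*.995,.2728+Z))
E
```

```text
2 [0.0006,0,-0.0064] 0.4310 0.2792
6 [0.0018,0,-0.0127] 0.4328 0.2920
10 [0.0027,0,-0.0126] 0.4354 0.3046
14 [0.0036,0,-0.0124] 0.4390 0.3169
18 [0.0044,0,-0.0121] 0.4434 0.3290
22 [0.0052,0,-0.0118] 0.4486 0.3408
26 [0.0061,0,-0.0114] 0.4546 0.3521
30 [0.0068,0,-0.0109] 0.4614 0.3631
34 [0.0076,0,-0.0104] 0.4689 0.3735
38 [0.0083,0,-0.0099] 0.4772 0.3833
42 [0.0090,0,-0.0093] 0.4861 0.3926
46 [0.0096,0,-0.0086] 0.4956 0.4012
50 [0.0102,0,-0.0079] 0.5057 0.4091
54 [0.0107,0,-0.0072] 0.5163 0.4163
58 [0.0112,0,-0.0064] 0.5274 0.4227
62 [0.0116,0,-0.0056] 0.5390 0.4284
66 [0.0119,0,-0.0048] 0.5508 0.4332
70 [0.0122,0,-0.0040] 0.5630 0.4371
74 [0.0125,0,-0.0031] 0.5755 0.4403
78 [0.0127,0,-0.0022] 0.5881 0.4425
82 [0.0128,0,-0.0013] 0.6008 0.4438
86 [0.0129,0,-0.0004] 0.6136 0.4443
90 [0.0129,0,0.0005] 0.6264 0.4438
94 [0.0128,0,0.0014] 0.6392 0.4424
98 [0.0127,0,0.0022] 0.6518 0.4402
102 [0.0125,0,0.0031] 0.6642 0.4371
104 [0.0062,0,0.0019] 0.6703 0.4352
106 [0.0061,0,0.0021] 0.6764 0.4331
108 [0.0060,0,0.0023] 0.6824 0.4308
109 [0.0030,0,0.0012] 0.6853 0.4295
110 [0.0030,0,0.0013] 0.6883 0.4283
111 [0.0029,0,0.0013] 0.6912 0.4269
```

Request:
send_rows(
  xyz=[
    [0,0.002,0],
    [0.0006,0,-0.0064],
    [0.0018,0,-0.0127],
    [0.0027,0,-0.0126],
    [0.0036,0,-0.0124],
    [0.0044,0,-0.0121],
    [0.0052,0,-0.0118],
    [0.006,0,-0.0114],
    [0.0068,0,-0.011],
    [0,0,0],
  ],
  rotation=[
    [0,0,0],
    [0,0,0],
    [0,0,0],
    [0,0,0],
    [0,0,0],
    [0,0,0],
    [0,0,0],
    [0,0,0],
    [0,0,0],
    [0,0,0],
  ],
  jaw=[0.15,0.15,0.15,0.15,0.15,0.15,0.15,0.15,0.15,0.15],
)

```text
time_s: 4.55
tool_pos: [0.4618, 0.1717, 0.3651]
tool_rot: [179.9, -0.0, 5.7]
force: [0.7, -4.9, -1.2]
grip_width: 0.0218
grasp_force: 15.0
```

Request:
send_rows(
  xyz=[
    [0.0076,0.001,-0.0104],
    [0.0083,0,-0.0099],
    [0.009,0,-0.0093],
    [0.0096,0,-0.0086],
    [0.0102,0,-0.0079],
    [0.0107,0,-0.0072],
    [0.0112,0,-0.0064],
    [0.0116,0,-0.0056],
    [0.012,0,-0.0048],
    [0.0122,0,-0.004],
    [0.0125,0,-0.0031],
    [0.0127,0,-0.0022],
    [0.0128,0,-0.0013],
    [0,0,0],
  ],
  rotation=[
    [0,0,0],
    [0,0,0],
    [0,0,0],
    [0,0,0],
    [0,0,0],
    [0,0,0],
    [0,0,0],
    [0,0,0],
    [0,0,0],
    [0,0,0],
    [0,0,0],
    [0,0,0],
    [0,0,0],
    [0,0,0],
  ],
  jaw=[0.15,0.15,0.15,0.15,0.15,0.15,0.15,0.15,0.15,0.15,0.15,0.15,0.15,0.15],
)

```text
time_s: 5.95
tool_pos: [0.6023, 0.1856, 0.4456]
tool_rot: [-179.9, -0.1, 5.7]
force: [-0.0, -2.2, 3.8]
grip_width: 0.0219
grasp_force: 15.0
```

Request:
send_rows(
  xyz=[
    [0.0129,0,-0.0004],
    [0.0129,0,0.0005],
    [0.0128,0,0.0014],
    [0.0127,0,0.0022],
    [0.0125,0,0.0031],
    [0.006,0,0.0019],
    [0.006,0,0.0021],
    [0.003,0,0.0011],
    [0.003,0,0.0012],
    [0.003,0,0.0012],
    [0,0,0],
  ],
  rotation=[
    [0,0,0],
    [0,0,0],
    [0,0,0],
    [0,0,0],
    [0,0,0],
    [0,0,0],
    [0,0,0],
    [0,0,0],
    [0,0,0],
    [0,0,0],
    [0,0,0],
  ],
  jaw=[0.15,0.15,0.15,0.15,0.15,0.15,0.15,0.15,0.15,0.15,0.15],
)

```text
time_s: 7.05
tool_pos: [0.6858, 0.1943, 0.4311]
tool_rot: [-180.0, -0.2, 5.8]
force: [3.4, -1.9, 5.1]
grip_width: 0.0222
grasp_force: 15.0
```

Request:
send_rows(
  xyz=[
    [0.003,0,0.0012],
    [0.003,0,0.0013],
    [0,0,0],
  ],
  rotation=[
    [0,0,0],
    [0,0,0],
    [0,0,0],
  ],
  jaw=[0.15,0.15,0.15],
)

```text
time_s: 7.35
tool_pos: [0.6906, 0.1949, 0.4292]
tool_rot: [180.0, 0.0, 5.8]
force: [-3.3, -3.0, 10.4]
grip_width: 0.022
grasp_force: 15.0
```

Request:
send_rows(
  xyz=[
    [0.001,0,0.0005],
    [0,0,0],
    [0,0,0],
    [0,0,0],
    [0,0,-0.02],
    [0,0,-0.025],
    [0,0,-0.025],
    [-0.02,0,0],
    [-0.04,0,0],
    [-0.05,0,0],
    [-0.04,0,0],
    [-0.015,0,0],
    [0,0,0],
  ],
  rotation=[
    [0,0,0],
    [0,0,0],
    [0,0,0],
    [0,0,0],
    [0,0,0],
    [0,0,0],
    [0,0,0],
    [0,0,0],
    [0,0,0],
    [0,0,0],
    [0,0,0],
    [0,0,0],
    [0,0,0],
  ],
  jaw=[0.15,0.4,0.4,0.4,0.4,0.4,0.4,0.4,0.4,0.4,0.345,0.345,0.345],
)

```text
time_s: 8.65
tool_pos: [0.5259, 0.1791, 0.4971]
tool_rot: [179.9, -0.0, 5.9]
force: [-0.7, -0.5, 0.5]
grip_width: 0.0304
grasp_force: 0.0
```

```bash
python3 - <<'E'
from cell import env
import cv2,pickle
c=env.read_camera("side");s=c["image"];pickle.dump(c,open("side2.pkl","wb"))
cv2.imwrite("pics/c3.png",cv2.resize(s[250:370,250:390],None,fx=5,fy=5,interpolation=cv2.INTER_CUBIC))
E
```

```text
(no output)
```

View pics/c3.png

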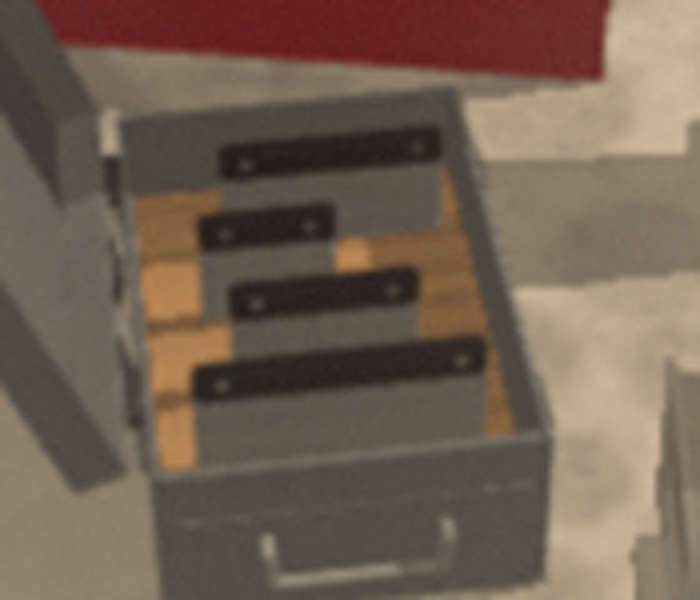

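The lid is open and all four blades are visible. The nearest blade's back runs from (194,385) to (486,355) and the farthest from (221,163) to (441,143).

```bash
python3 - <<'E'
from h import *
np.set_printoptions(precision=4,suppress=True)
c=pickle.load(open("side2.pkl","rb"))
f=lambda a:(np.array(a)+.5)/5-.5+250
L=[(.079,-.111,.09),(-.079,-.111,.09),(-.079,.111,.09),(.079,.111,.09)]
p,r=fit([(c,L,f([(124,121),(457,90),(548,435),(156,478)]))],[.53,.18,5]);print(p,r)
for n,a,b in(("near",(196,402),(486,369)),("far",(222,180),(440,160)),("n3",(232,320),(418,297)),("n2",(202,250),(334,234))):
    A,B=ray(c,f(a),.085),ray(c,f(b),.085);print(n,A,B,np.linalg.norm(A-B),(A+B)/2,np.degrees(np.arctan2(*(A-B)[1::-1])))
A,B=ray(c,f((194,368)),.102),ray(c,f((484,337)),.102);print("near top far edge",A,B,(A+B)/2)
E
```

```text
[0.5303 0.1817 5.6849] [[-1.275  -1.2387]
 [ 0.6603 -1.4318]
 [ 1.8959  0.4393]
 [-0.9136  0.5838]]
near [0.5818 0.2544 0.085 ] [0.465  0.2414 0.085 ] 0.11751828925138492 [0.5234 0.2479 0.085 ] 6.3905548001893075
far [0.5723 0.1205 0.085 ] [0.4752 0.1115 0.085 ] 0.09759102731258525 [0.5238 0.116  0.085 ] 5.286127056100963
n3 [0.5676 0.2086 0.085 ] [0.49   0.1984 0.085 ] 0.07824667773085126 [0.5288 0.2035 0.085 ] 7.455277170506763
n2 [0.5806 0.1655 0.085 ] [0.5239 0.158  0.085 ] 0.0572095594709969 [0.5522 0.1618 0.085 ] 7.584183087672401
near top far edge [0.5818 0.2524 0.102 ] [0.4661 0.2403 0.102 ] [0.524  0.2463 0.102 ]
```

Request:
send_rows(
  xyz=[
    [0.002,-0.033,0],
    [0.002,-0.033,0.01],
    [0,0,0.045],
    [0,0,0.05],
    [0,0,0.045],
    [0,0,0.035],
    [0,0,0.015],
    [0,0,0],
    [0,0,0],
  ],
  rotation=[
    [0,0,0],
    [0,0,0],
    [0,0,0],
    [0,0,0],
    [0,0,0],
    [0,0,0],
    [0,0,0],
    [0,0,0],
    [0,0,0],
  ],
  jaw=[0.345,0.345,0.345,0.345,0.345,0.345,0.345,0.345,0.345],
)

```text
time_s: 9.6
tool_pos: [0.5265, 0.2449, 0.2978]
tool_rot: [-179.9, -0.1, 5.8]
force: [0.4, -0.9, 0.6]
grip_width: 0.0303
grasp_force: 0.0
```

```bash
python3 - <<'E'
from cell import env
import cv2
o=env.get_obs();print(o["tool_pos"],o["tool_rot"])
s=env.read_camera("side")["image"]
cv2.imwrite("pics/c4.png",cv2.resize(s[250:370,250:390],None,fx=5,fy=5,interpolation=cv2.INTER_CUBIC))
E
```

```text
[0.52647406 0.24490842 0.29775871] [-1.79935401e+02 -9.50514983e-02  5.76976868e+00]
```

View pics/c4.png

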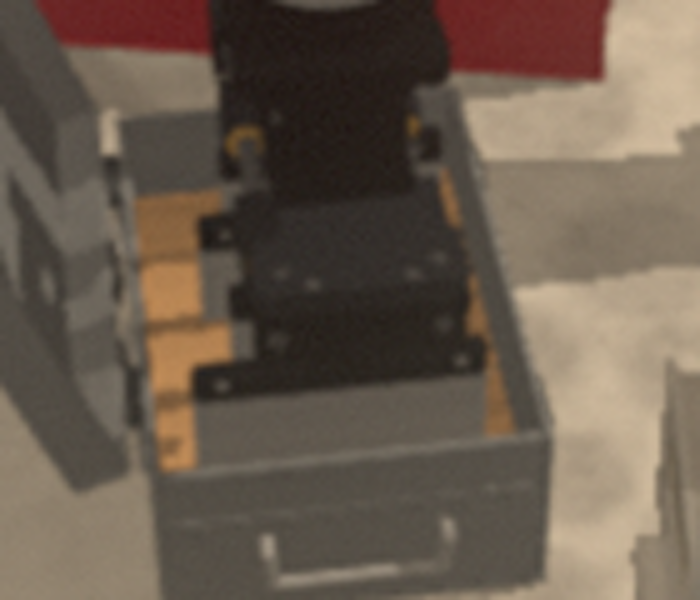

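```bash
python3 - <<'E'
from h import *
c=pickle.load(open("side2.pkl","rb"))
P=[(.5265,.275,.116),(.5265,.26,.116),(.5265,.23,.116),(.524,.25,.085),(.524,.25,.102),(.5265,.275,.167),(.5265,.34,.167)]
print(((proj(c,P)-250+.5)*5).round())
a=cv2.imread("pics/c4.png")[200:450,180:500]
cv2.imwrite("pics/c5.png",cv2.resize(np.clip(a.astype(float)*3,0,255).astype("uint8"),None,fx=2.2,fy=2.2))
E
```

```text
[[336. 381.]
 [334. 353.]
 [332. 299.]
 [341. 390.]
 [341. 360.]
 [334. 284.]
 [339. 412.]]
```

View pics/c5.png

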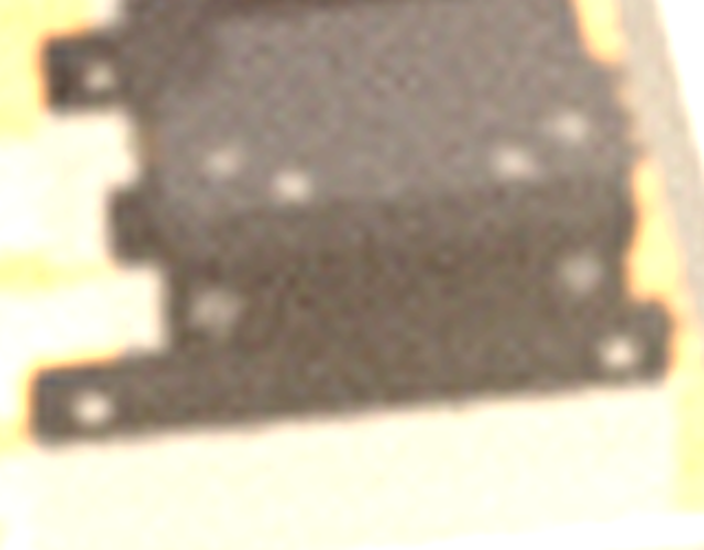

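Black-on-black hides the finger, but its predicted tip (336,381) falls inside the back's band, so the alignment is consistent. Lowering onto the back and gripping.

Request:
send_rows(
  xyz=[
    [-0.002,0,0.012],
    [0,0,0.01],
    [0,0,0.007],
    [0,0,0],
    [0,0,0],
  ],
  rotation=[
    [0,0,0],
    [0,0,0],
    [0,0,0],
    [0,0,0],
    [0,0,0],
  ],
  jaw=[0.345,0.345,0.345,0.345,0.345],
)

```text
time_s: 10.15
tool_pos: [0.5234, 0.2441, 0.2673]
tool_rot: [180.0, 0.0, 5.8]
force: [-0.6, 0.7, 0.8]
grip_width: 0.03
grasp_force: 0.0
```

Request:
send_rows(
  xyz=[
    [0,0,0],
    [0,0,0],
    [0,0,0],
    [0,0,0],
    [0,0,0],
  ],
  rotation=[
    [0,0,0],
    [0,0,0],
    [0,0,0],
    [0,0,0],
    [0,0,0],
  ],
  jaw=[0.15,0.05,0.05,0.05,0.05],
  newtons=10,
)

```text
time_s: 10.65
tool_pos: [0.5235, 0.2442, 0.2678]
tool_rot: [180.0, -0.0, 5.8]
force: [0.7, 0.1, 1.2]
grip_width: 0.0099
grasp_force: 10.0
```

Request:
send_rows(
  xyz=[
    [0,0,0],
    [0,0,-0.005],
    [0,0,-0.01],
    [0,0,-0.015],
    [0,0,-0.02],
    [0,0,-0.025],
    [0,0,-0.025],
    [0,0,-0.03],
    [0,0,-0.03],
    [0,0,-0.03],
    [0,0,-0.01],
    [0,0,0],
  ],
  rotation=[
    [0,0,0],
    [0,0,0],
    [0,0,0],
    [0,0,0],
    [0,0,0],
    [0,0,0],
    [0,0,0],
    [0,0,0],
    [0,0,0],
    [0,0,0],
    [0,0,0],
    [0,0,0],
  ],
  jaw=[0.05,0.05,0.05,0.05,0.05,0.05,0.05,0.05,0.05,0.05,0.05,0.05],
  newtons=30,
)

```text
time_s: 11.85
tool_pos: [0.5234, 0.2446, 0.4697]
tool_rot: [-180.0, -0.2, 5.8]
force: [0.1, -0.3, -1.3]
grip_width: 0.0098
grasp_force: 30.0
```

```bash
python3 - <<'E'
from cell import env
import cv2,pickle
c=env.read_camera("side");s=c["image"]
# bottom/rim crop of the bin from first picture beside current view
a=s[160:360,240:400]
cv2.imwrite("pics/c6.png",cv2.resize(a,None,fx=3,fy=3,interpolation=cv2.INTER_CUBIC))
from h import *
f=lambda a:(np.array(a)+.5)/4-.5+np.array([240,170])
d=pickle.load(open("side.pkl","rb"))
for q,z in(((75,353),0),((523,383),0),((68,188),.145),((68,188),.134),((120,35),.145),((540,57),.134),((545,75),.119),((530,212),.134)):print(q,z,ray(d,f(q),z).round(4))
E
```

```text
(75, 353) 0 [ 0.6725 -0.094   0.    ]
(523, 383) 0 [ 0.3785 -0.0478  0.    ]
(68, 188) 0.145 [ 0.6634 -0.0722  0.145 ]
(68, 188) 0.134 [ 0.6655 -0.0893  0.134 ]
(120, 35) 0.145 [ 0.6409 -0.2672  0.145 ]
(540, 57) 0.134 [ 0.35   -0.2392  0.134 ]
(545, 75) 0.119 [ 0.3456 -0.2402  0.119 ]
(530, 212) 0.134 [ 0.3808 -0.0473  0.134 ]
```

View pics/c6.png

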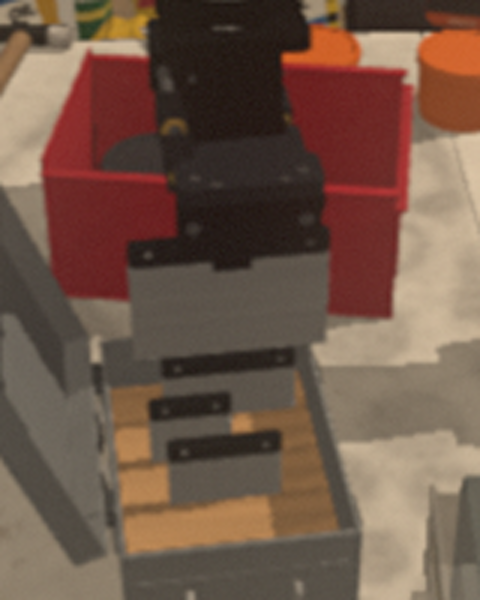

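The blade is in the gripper and the other three are still in their slits; the case's near slit is empty. Moving over the bin's free −x half.

Request:
send_rows(
  xyz=[
    [0,0,0],
    [0,0,0],
    [-0.002,0.02,0],
    [-0.002,0.04,0],
    [-0.002,0.05,0],
    [-0.002,0.05,0],
    [-0.002,0.05,0],
    [-0.002,0.05,0],
    [-0.002,0.05,0],
    [0,0.05,0],
    [0,0.04,0],
    [0,0.03,0],
    [0,0.011,0],
    [0,0,0],
    [0,0,0],
  ],
  rotation=[
    [0,0,0.125],
    [0,0,0.125],
    [0,0,0],
    [0,0,0],
    [0,0,0],
    [0,0,0],
    [0,0,0],
    [0,0,0],
    [0,0,0],
    [0,0,0],
    [0,0,0],
    [0,0,0],
    [0,0,0],
    [0,0,0],
    [0,0,0],
  ],
  jaw=[0.05,0.05,0.05,0.05,0.05,0.05,0.05,0.05,0.05,0.05,0.05,0.05,0.05,0.05,0.05],
)

```text
time_s: 13.4
tool_pos: [0.4445, -0.188, 0.4666]
tool_rot: [-179.9, 0.1, -8.4]
force: [-0.7, 0.7, -0.8]
grip_width: 0.01
grasp_force: 30.0
```

```bash
python3 - <<'E'
from cell import env
import cv2
s=env.read_camera("side")["image"]
cv2.imwrite("pics/c7.png",cv2.resize(s[130:280,230:400],None,fx=4,fy=4,interpolation=cv2.INTER_CUBIC))
E
```

```text
(no output)
```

View pics/c7.png

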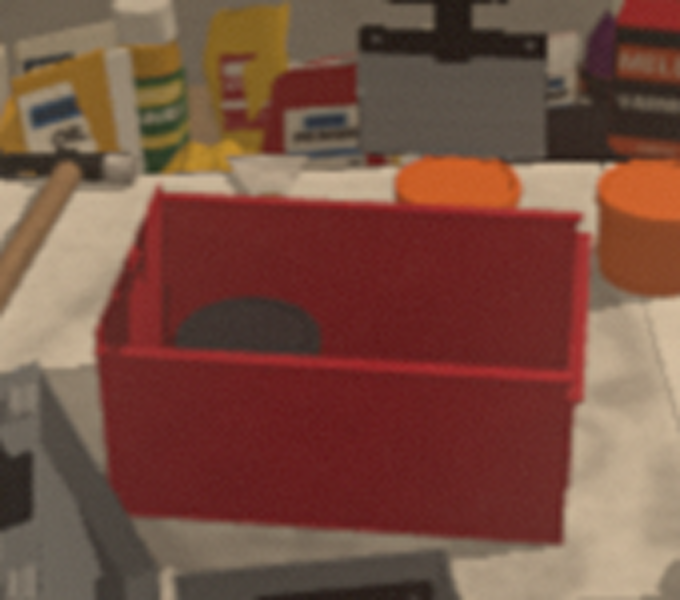

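The blade hangs over and behind the bin's right half in this view. The bin rim is at (160,193), (100,352), (582,377) and (582,213), unmoved, and the tub is at the left. Lowering now.

Request:
send_rows(
  xyz=[
    [0,0,0.02],
    [0,0,0.03],
    [0,0,0.035],
    [0,0,0.035],
    [0,0,0.03],
    [0,0,0.025],
    [0,0,0.015],
    [0,0,0.008],
    [0,0,0.004],
    [0,0,0],
    [0,0,0],
  ],
  rotation=[
    [0,0,0],
    [0,0,0],
    [0,0,0],
    [0,0,0],
    [0,0,0],
    [0,0,0],
    [0,0,0],
    [0,0,0],
    [0,0,0],
    [0,0,0],
    [0,0,0],
  ],
  jaw=[0.05,0.05,0.05,0.05,0.05,0.05,0.05,0.05,0.05,0.05,0.05],
)

```text
time_s: 14.55
tool_pos: [0.4446, -0.1895, 0.2665]
tool_rot: [180.0, -0.1, -8.5]
force: [0.0, -0.8, 0.0]
grip_width: 0.01
grasp_force: 30.0
```

Request:
send_rows(
  xyz=[
    [0,0,0.002],
    [0,0,0.002],
    [0,0,0.002],
    [0,0,0.001],
    [0,0,0.001],
    [0,0,0],
  ],
  rotation=[
    [0,0,0],
    [0,0,0],
    [0,0,0],
    [0,0,0],
    [0,0,0],
    [0,0,0],
  ],
  jaw=[0.05,0.05,0.05,0.05,0.05,0.05],
)

```text
time_s: 15.15
tool_pos: [0.444, -0.1897, 0.2574]
tool_rot: [-180.0, 0.0, -8.6]
force: [0.2, -0.3, -0.9]
grip_width: 0.0095
grasp_force: 30.0
```

Request:
send_rows(
  xyz=[
    [0,0,0.001],
    [0,0,0.001],
    [0,0,0],
  ],
  rotation=[
    [0,0,0],
    [0,0,0],
    [0,0,0],
  ],
  jaw=[0.05,0.05,0.05],
)

```text
time_s: 15.45
tool_pos: [0.4442, -0.1898, 0.2567]
tool_rot: [180.0, -0.0, -8.6]
force: [-2.9, 1.7, 7.0]
grip_width: 0.0098
grasp_force: 30.0
```

Floor contact at 7 N. Releasing and withdrawing slowly straight up.

Request:
send_rows(
  xyz=[
    [0,0,-0.0005],
    [0,0,0],
    [0,0,0],
    [0,0,0],
    [0,0,-0.005],
    [0,0,-0.005],
    [0,0,-0.005],
    [0,0,-0.005],
    [0,0,-0.01],
    [0,0,-0.03],
    [0,0,-0.04],
    [0,0,-0.04],
    [0,0,-0.04],
    [0,0,-0.02],
    [0,0,0],
    [0,0,0],
  ],
  rotation=[
    [0,0,0],
    [0,0,0],
    [0,0,0],
    [0,0,0],
    [0,0,0],
    [0,0,0],
    [0,0,0],
    [0,0,0],
    [0,0,0],
    [0,0,0],
    [0,0,0],
    [0,0,0],
    [0,0,0],
    [0,0,0],
    [0,0,0],
    [0,0,0],
  ],
  jaw=[0.12,0.2,0.25,0.3,0.3,0.3,0.3,0.3,0.3,0.3,0.3,0.3,0.3,0.3,0.3,0.3],
)

```text
time_s: 17.05
tool_pos: [0.4439, -0.1895, 0.4563]
tool_rot: [180.0, -0.0, -8.5]
force: [-1.4, -0.1, -0.7]
grip_width: 0.0264
grasp_force: 0.0
```

```bash
python3 - <<'E'
from cell import env
from h import *
c=env.read_camera("side");s=c["image"]
cv2.imwrite("pics/c8.png",s)
# compare bin/tub/case area with the picture taken before lowering (c7) and text map of bin interior
a=cv2.resize(cv2.imread("pics/c7.png"),(170,150),interpolation=cv2.INTER_AREA).astype(int)
b=s[130:280,230:400].astype(int)
d=(abs(a-b).max(2)>35)
for r in range(40,138,3): print(r,"".join("#" if d[r,x] else ("r" if b[r,x,2]>1.7*b[r,x,1] else ("k" if b[r,x].max()<75 else ".")) for x in range(15,160,2)))
pickle.dump(c,open("side8.pkl","wb"))
E
```

```text
40 ..kkk......kkk.........................rr....rrrrrrrrrrr..............rrr
43 ...kkk.....................................rrrrrrrrrrrrrr...........rrrrr
46 ..........................................rrrrrrrrrrrrrrrr..........rrrrr
49 ............rrrrrrrrrrrrrrrrr.............rrrrrrrrrrrrrrrr..........rrrrr
52 ...........rrrrrrrrrrrrrrrrrrrrrrrrrrrrrrrrrrrrrrrrrrrrrrrrr........rrrrr
55 ...........rrrrrrrrrrrrrrrrrrrrrrrrrrrrrrrrrrrrrrrrrrrrrrrrrrrrrr...rrrrr
58 ..........rrrrrrrrrrrrrrrrrrrrrrrrrrrrrrrrrrrrrrrrrrrrrrrrrrrrrrrr..rrrrr
61 ..........rrrrrrrrrrrrrrrrrrrrrrrrrrrrrrrrrrrrrrrrrrrrrrrrrrrrrrrrr.rrrrr
64 .........rrrrrrrrrrrrrrrrrrrrrrrrrrrrrrrrrrrrrrrrrrrrrrrrrrrrrrrrrr.rrrrr
67 ........rrrrrrrrrrrrrrrrrrrrrrrrrrrrrrrrrrrrrrrrrrrrrrrrrrrrrrrrrrr.rrrrr
70 ........rrrrrrrrrrrrrrrrrrrrrrrrrrrrrrrrrrrrrrrrrrrrrrrrrrrrrrrrrr...rrrr
73 .......rr#rrrrrrrrrrrrrrrrrrrrrrrrrrrrrrrrrrrrrrrrrrrrrrrrrrrrrrrr.......
76 ......rrrrrrrrrrrrrkkkkkkkkkkkrrrrrrrrrrrrrrrrrrrrrrrrrrrrrrrrrrrr.......
79 ......r#rrrrrrrr.kkkkkkkkkkkkkkkrrrrrr####################rrrrrrrr.......
82 .....rrrrrrrrrrkkkk
[... 753 characters left out ...]
12 ......rrrrrrrrrrrrrrrrrrrrrrrrrrrrrrrrrrrrrrrrrrrrrrrrrrrrrrrrrr.........
115 ......rrrrrrrrrrrrrrrrrrrrrrrrrrrrrrrrrrrrrrrrrrrrrrrrrrrrrrrrrr.........
118 ......rrrrrrrrrrrrrrrrrrrrrrrrrrrrrrrrrrrrrrrrrrrrrrrrrrrrrrrrrr.........
121 .......rrrrrrrrrrrrrrrrrrrrrrrrrrrrrrrrrrrrrrrrrrrrrrrrrrrrrrrrr.........
124 ........rrrrrrrrrrrrrrrrrrrrrrrrrrrrrrrrrrrrrrrrrrrrrrrrrrrrrrr..........
127 ......k.rrrrrrrrrrrrrrrrrrrrrrrrrrrrrrrrrrrrrrrrrrrrrrrrrrrrrrr..........
130 ....k..k..............rrrrrrrrrrrrrrrrrrrrrrrrrrrrrrrrrrrrrrrrr..........
133 ....k........................................rrrrrrrrrrrrrrrrrr..........
136 .....k.k.................................................................
```

The pixel map shows the blade only in the bin's −x half, with the bin edges, tub and case unchanged. One short wait to confirm it has settled.

Request:
send_rows(
  xyz=[
    [0,0,-0.02],
    [0,0,0],
    [0,0,0],
    [0,0,0],
    [0,0,0],
    [0,0,0],
  ],
  rotation=[
    [0,0,0],
    [0,0,0],
    [0,0,0],
    [0,0,0],
    [0,0,0],
    [0,0,0],
  ],
  jaw=[0.3,0.3,0.3,0.3,0.3,0.3],
)

```text
time_s: 17.7
tool_pos: [0.444, -0.1896, 0.4753]
tool_rot: [-180.0, 0.1, -8.6]
force: [-1.0, 0.5, 0.3]
grip_width: 0.0262
grasp_force: 0.0
```

```bash
python3 - <<'E'
from cell import env
import cv2
s=env.read_camera("side")["image"].astype(int);b=cv2.imread("pics/c8.png").astype(int);a=cv2.imread("pics/side0.png").astype(int)
d=abs(s-b).max(2)[180:380,240:400]>35; print("moving px",d.sum())
if d.sum()<60: print(env.sign_off())
E
```

```text
moving px 10
the job is handed in; nothing more can be done
None
```

The job is handed in at 17.7 s: the lid is back on its stop, and the widest blade was set down on the bin floor beside the tub and let go. The other three blades, the tub and the bin showed no movement in the side camera; the top camera gave only blank pictures.

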